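# Click the top tray onto the lower tray of a toolbox stack

### The job

Lift the orange tray by its black handle and set it on the blue tray that is screwed to the bench, lengthwise along it, so that all four lugs under it drop into the sockets of the grey deck. Feel for the sockets with light contact, then press the tray down gently until it snaps fully home past the spring catches, let go, and leave the tin and the spool behind where they stand.

Things in the scene. Friction and masses are not known exactly. Their poses are not given: they have to be found in the camera images.
- upper_tray: Loose orange tray, 190 long (its x) x 120 wide (y) x 42 mm high, 0.45 to 0.7 kg, with a straight black handle bar on two end posts. Origin: centre of its underside; z up. It starts standing on its four lugs, underside 14 mm above the bench. A bead stands out 3 mm from the middle of each long side, 8 mm above the underside. Turned half round it fits the same.
- handle (a point): Middle of the tray's black handle bar, 95 mm above the tray's underside. The bar runs along the tray's x for 180 mm, is 18 mm thick (along y) and 22 mm high (84 to 106 mm above the underside). Grasp it across y at the middle. The tray's side walls end 42 mm above the underside.
- lug_tip (a point): Lower end of one of the tray's four black lugs (the one at +x, +y). The lugs are round, 12 mm thick, 14 mm long, tapering to 10 mm over the last 3 mm, and stand under the tray at x = +-78, y = +-52 mm.
- lower_tray: Blue tub, 230 (its x) x 146 (y) x 60 mm high, screwed to the bench. Origin: centre of its underside; z up. On its rim is clamped a grey deck (224 x 150 x 18 mm) with four through sockets, each 15 mm along x and 16 mm along y, centred at x = +-78, y = +-52 mm from the deck's centre, and a large window between them.
- deck_mid (a point): Tub's centre, at the height of the deck's top face, 78 mm above the bench; axes as the tub's. The deck is clamped up to 12 mm off this point along x, either way, not measured (y and yaw are exact), and stays there. With the lugs on the deck beside the sockets the tray's underside is 14 mm above this; fully home it is 0. Tray and deck must never be pressed together with more than 60 N (home and released: about 20).
- catch_mid (a point): Midway (but for the deck's unknown shift along x) between two steel spring catches in black housings (40 mm high from the deck's underside) at the middle of the deck's long sides, 13 mm above the deck's top. With the lugs in, the tray's beads come to rest on the catches, its underside 8 to 11 mm above the deck; a push of some 5 to 15 N beyond its weight snaps it past them and down.
- nail_tin: Open grey tin with nails, 66 mm across, 75 mm high, loose. Origin: centre of its underside. Leave it standing.
- wood_spool: Turned wooden spool, 42 mm across, 70 mm high, loose. Origin: centre of its underside. Leave it standing.

How it is judged:
On the way, in this order (a step that is already met when the one before it is completed fails the run):
1. the orange tray is lifted clear, its underside over 60 mm above the bench (height (world z) of upper_tray above 0.06 m), for 0.2 s.
2. the tray rests on the deck over the lower tray, lugs touching it or in the sockets, while the gripper still holds it (x of upper_tray in the frame of deck_mid between -0.018 and 0.018 m and y of upper_tray in the frame of deck_mid between -0.008 and 0.008 m and z of upper_tray in the frame of deck_mid below 0.0165 m and contact force between upper_tray and lower_tray above 0.5 N and contact force between the fingers and upper_tray above 1 N), for 0.1 s.
At the end, for the whole second after the job is handed in: The orange tray lies at rest on the deck, lugs in the sockets and past the catches: its underside less than 3 mm above the deck top, level within 0.03 rad, its centre within 18 mm along and 8 mm across of the tub's centre, parallel within 0.08 rad (x of upper_tray in the frame of deck_mid between -0.018 and 0.018 m and y of upper_tray in the frame of deck_mid between -0.008 and 0.008 m and z of upper_tray in the frame of deck_mid below 0.003 m and angle between upper_tray's own z axis and vertical below 0.03 rad and angle between the x axis of upper_tray and the x axis of lower_tray, either way round below 0.08 rad and linear speed of upper_tray below 0.01 m/s); the robot touches nothing.
It fails at once if the tray is pressed or struck against the lower tray or its deck with more than 60 N (contact force between upper_tray and lower_tray above 60 N).
It fails at once if the tin or the spool is moved more than 20 mm (distance of any of nail_tin, wood_spool from where it was at the start of the episode above 0.02 m).
It also fails if it takes over 72 s, if anything falls off the work surface, if the arm or the gripper's body presses on something with over 40 N, if the wrist force passes 120 N, or if a joint passes its speed limit or range.

### The arm

A 6-joint arm with a two-finger parallel gripper is mounted at the origin on a cart in front of the work surface, level with it; the furniture and walls round the work are solid. World frame = base frame: x ahead of the robot, y to its left, z up, the work surface at z = 0. Lengths are in m, angles in rad, forces in N, time in s.
With the tool pointing down it reaches from about 0.425 to 0.95 m from the base axis. Payload 3.5 kg.
Tool frame: the origin (TCP) lies between the finger pads; the fingertips stand 25 mm ahead of it and the grasp point (between the pads) lies 6 mm ahead of it (ctrl.finger_overhang is the distance from the TCP to the fingertips, in m); x points along the fingers, y is the direction in which the jaws open and shut, and the axes are right-handed (so a half turn about x gives the same grasp; the last joint's range is limited). The gripper opens to 85 mm and grips with 20 to 120 N. Pads are 22 mm wide; open, the fingers measure 114 mm over their backs; the gripper's body (76 mm by 85 mm) begins 54 mm behind the grasp point. The pads swing forward as they close: fully open they stand 13 mm farther back than shut.
Start: joints at [1.172, 0.286, 1.577, -0, 1.279, -0.15], TCP at [0.166, 0.654, 0.256] pointing down, gripper open.
Joint ranges: [-2.77, 2.77], [-0.9, 2.22], [0.21, 2.48], [-1.53, 4.67], [0.24, 2.81], [-2.84, 2.84]. Speed limits (rad/s): [2.79, 2.79, 3.14, 3.14, 3.14, 3.14].

### API

Orientations are given as a unit quaternion [x, y, z, w].
In Python, from plant import ctrl gives the robot as it stands.
- The arm moves only by the tool play_rows, never from a script. Its argument "targets" is a list of rows, each an object with "delta_pos": the shift along the world's x, y, z normalised to -1 to 1, where 1 is 1000 mm, a list of three; "delta_rot": the turn, a rotation vector about the world's x, y, z normalised to -1 to 1, where 1 is pi rad, a list of three; "claw": the finger opening in mm, from 0 to 85.4. In form: [{"delta_pos": [tx, ty, tz], "delta_rot": [wx, wy, wz], "claw": claw}, ...]. A call has 1 to 20 rows; each row is the pose to reach, as a shift and turn from the pose measured when the call began, turning the shorter way round; what a row does not reach only later rows make up. A row lasts 1/12 s, in which the tool goes at most 41.7 mm and 7.16 degrees, less where a joint would pass 70% of its speed; a pose out of reach is approached as far as the arm can. A call with a number of a shift or a turn outside -1 to 1 is refused whole. A call with a gripper value outside its range is refused whole. The fingers move at their own pace and stop on an object; "newtons" is the grip in N (left out, the last holds). Time passes only in rows, so rows that repeat a pose let the fingers close. It gives the time, the measured TCP pose, the force and the opening at its end, in the units of the state.
- ctrl.get_state(): the state, without advancing time (a new reading comes with each control period).
- ctrl.read_camera(name): name is "scene" or "side" or "wrist"; returns the picture (384x512x3 uint8, blue, green, red); there is no depth.
- ctrl.calibration(name): a dict with "fx", "fy", "cx", "cy" (pixels), "camera_from_world" (4x4, takes a point from world to camera coordinates). Camera axes: x right, y down, z forward; pixel columns grow to the right and rows downward; lengths in m; the calibration is good to about 2 mm. A picture is of the moment at which its call begins: read the wrist's pose just before it. calibration takes no time and is no camera call; for the wrist camera it gives the pose at the moment of the call.
- ctrl.sign_off(): hands the job in, once; it reports no verdict.
The state is a dict: "time": time; "qpos": joint angles; "dq": joint speeds; "joint_efforts": joint torques, N m; "eef_pos": TCP position; "tcp_rot": TCP orientation; "contact_force": force on the tool from outside, world axes, zero at the start; "wrist_torque": the same for the moment, N m; "opening": opening from 0.0 (shut) to 1.0 (fully open).
Only numpy, scipy, OpenCV 4.12 (cv2) and the standard library are available. Lean on these libraries where they do the work, as an engineer would, in place of code of your own. Each camera call takes 0.05 s, during which the arm holds its last target. There are 200 camera calls.

## Working session

There is one attempt and no reset: what is moved stays moved. The work goes in short steps, Python scripts to look and compute and a tool call to move; the robot and the scene stay as the last step left them, time stands still between calls to the robot, and variables do not carry over. Pictures are saved under pics/ and viewed, about 8 in all and at most 12, crops included, and the job is handed in when it is done.

Besides the shell and the picture viewer there is one more tool, called after ">>>" as name(argument=value, ...), one argument or row to a line, values as JSON. play_rows: Moves the arm, as the interface text tells. Its arguments: {"type":"object","properties":{"targets":{"type":"array"},"newtons":{"type":"number"}},"required":["targets"]}

```bash
mkdir -p pics; ls
cat > h.py <<'E'
import numpy as np, cv2
from plant import ctrl
def grab(n):
    c=ctrl.calibration(n); im=ctrl.read_camera(n); return np.array(im),c
def ray(c,uv,z):
    T=np.array(c["camera_from_world"]);R=T[:3,:3];o=-R.T@T[:3,3]
    d=R.T@np.array([(uv[0]-c["cx"])/c["fx"],(uv[1]-c["cy"])/c["fy"],1.])
    return o+d*(z-o[2])/d[2]
def proj(c,p):
    T=np.array(c["camera_from_world"]);q=T[:3,:3]@np.array(p)+T[:3,3]
    return np.array([c["fx"]*q[0]/q[2]+c["cx"],c["fy"]*q[1]/q[2]+c["cy"]])
E
python3 - <<'E'
from h import *
ims=[]
for n in("scene","side","wrist"):
    im,c=grab(n);cv2.imwrite(f"pics/{n}0.png",im);ims.append(im)
    T=np.array(c["camera_from_world"]);print(n,-T[:3,:3].T@T[:3,3],T[2,:3])
cv2.imwrite("pics/a.png",cv2.resize(np.hstack(ims[:2]),(800,300)))
s=ctrl.get_state();print(s)
E
```

```text
pics
scene [-0.22023476 -0.66495005  0.74280624] [ 0.67832855  0.51271145 -0.52630537]
side [ 0.58857235 -0.81448474  0.69401074] [ 0.02738116  0.80221591 -0.59640582]
wrist [0.09249758 0.67190706 0.37322908] [ 0.28790812 -0.07506733 -0.95471138]
{'time': 0.15, 'qpos': array([ 1.17203076e+00,  2.87053056e-01,  1.57782739e+00,  3.31768714e-05,
        1.27859632e+00, -1.49992256e-01]), 'dq': array([-0.00065955, -0.00206754, -0.00399798, -0.00121943,  0.00036456,
        0.00031376]), 'joint_efforts': array([ 2.95414284e-04, -4.06604290e+01, -2.93139321e+01, -1.47341880e-04,
        3.90234956e-03,  1.66257314e-05]), 'eef_pos': array([0.16597515, 0.65380482, 0.2552115 ]), 'tcp_rot': array([ 0.08709317,  0.7018342 , -0.08836952,  0.70145161]), 'contact_force': array([0.09401696, 0.802387  , 1.00051204]), 'wrist_torque': array([-0.01815937,  0.01948928,  0.00876573]), 'opening': 0.9996502154545389}
```

View pics/scene0.png

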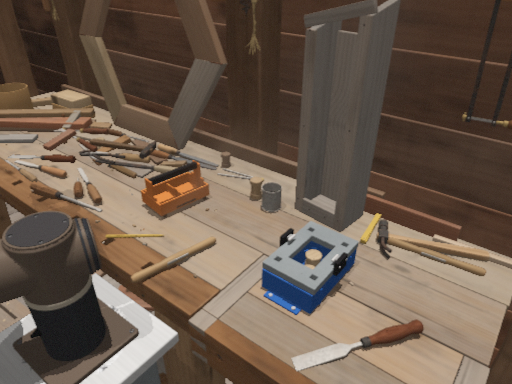

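View pics/side0.png

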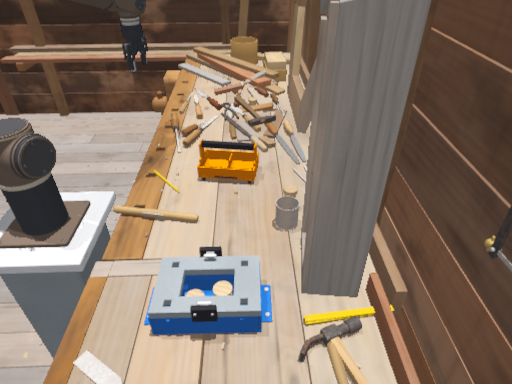

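The scene view shows the orange tray at about (175,188) with its black handle, the spool at (257,188), the tin at (271,197) and the blue tub with its grey deck at (312,262). In the side view the tray is at (229,162), the deck at (208,288) and the tin at (287,212).

Run:
```python
from h import *
def big(m):
    cs,_=cv2.findContours(m,cv2.RETR_EXTERNAL,cv2.CHAIN_APPROX_NONE);return max(cs,key=cv2.contourArea)[:,0]
for n,rt,rd in(("scene",(135,150,85,70),(255,215,110,100)),("side",(190,130,75,55),(140,240,140,100))):
    im=cv2.imread(f"pics/{n}0.png");c=ctrl.calibration(n)
    x,y,w,h=rt;m=np.zeros(im.shape[:2],np.uint8);m[y:y+h,x:x+w]=(im[y:y+h,x:x+w].max(2)<60)*255
    k=big(m);p=np.array([ray(c,q,.109)[:2] for q in k]);r=cv2.minAreaRect((p*1000).astype(np.float32))
    print(n,"handle",np.round(r[0],1),r[1],r[2],"px",k.min(0),k.max(0))
    x,y,w,h=rd;hsv=cv2.cvtColor(im,cv2.COLOR_BGR2HSV);s=(hsv[...,1]<80)&(hsv[...,2]>100)
    m[:]=0;m[y:y+h,x:x+w]=s[y:y+h,x:x+w]*255
    k=big(m);p=np.array([ray(c,q,.078)[:2] for q in k]);r=cv2.minAreaRect((p*1000).astype(np.float32))
    print(n,"deck",np.round(r[0],1),r[1],r[2],"px",k.min(0),k.max(0)); print(cv2.boxPoints(r).round())
    uv={"scene":[(271,208),(257,198)],"side":[(287,226),(290,193)]}[n]
    print("tin,spool",[ray(c,u,.0)[:2].round(3) for u in uv])
```

```text
scene handle [525.9 247.6] (39.579444885253906, 179.21234130859375) 81.58354187011719 px [149 163] [196 184]
scene deck [ 485.3 -320. ] (367.2160339355469, 317.1337585449219) 37.83933639526367 px [255 215] [364 314]
[[ 243. -307.]
 [ 438. -558.]
 [ 728. -333.]
 [ 533.  -82.]]
tin,spool [array([ 0.685, -0.031]), array([0.706, 0.043])]
side handle [519.6 239.7] (34.24258804321289, 173.5825653076172) 78.40921020507812 px [202 141] [252 149]
side deck [ 493.7 -303.1] (261.6116943359375, 320.47064208984375) 87.69146728515625 px [140 240] [279 339]
[[ 328. -427.]
 [ 649. -440.]
 [ 659. -179.]
 [ 339. -166.]]
tin,spool [array([ 0.696, -0.042]), array([0.721, 0.115])]
```

Run:
```python
from h import *
for n,rd in(("scene",(255,215,110,100)),("side",(140,240,140,100))):
    im=cv2.imread(f"pics/{n}0.png").astype(int);c=ctrl.calibration(n)
    x,y,w,h=rd;s=(im[...,0]>=im[...,2]+5)&(im[...,0]-im[...,2]<45)&(im.max(2)>95)
    m=np.zeros(im.shape[:2],np.uint8);m[y:y+h,x:x+w]=s[y:y+h,x:x+w]*255
    m=cv2.morphologyEx(m,cv2.MORPH_OPEN,np.ones((3,3)))
    cs,_=cv2.findContours(m,cv2.RETR_EXTERNAL,cv2.CHAIN_APPROX_NONE);k=max(cs,key=cv2.contourArea)[:,0]
    p=np.array([ray(c,q,.078)[:2] for q in k]);r=cv2.minAreaRect((p*1000).astype(np.float32))
    print(n,"deck",np.round(r[0],1),r[1],r[2],"px",k.min(0),k.max(0)); print(cv2.boxPoints(r).round())
from scipy.spatial.transform import Rotation as R
print(R.from_quat(ctrl.get_state()["tcp_rot"]).as_matrix().round(3))
```

```text
scene deck [ 554.6 -235.4] (9.641024589538574, 5.479610919952393) 32.00318145751953 px [303 230] [305 232]
[[ 549. -236.]
 [ 552. -240.]
 [ 560. -235.]
 [ 557. -230.]]
side deck [ 496.1 -306.3] (161.43603515625, 223.9389190673828) 89.20999908447266 px [149 256] [260 318]
[[ 383. -385.]
 [ 607. -389.]
 [ 609. -227.]
 [ 385. -224.]]
[[-0.001  0.246  0.969]
 [-0.002  0.969 -0.246]
 [-1.    -0.002 -0.   ]]
```

>>> play_rows(
  targets=[
    {"delta_pos": [0.356,-0.411,0],"delta_rot": [0,0,0.026],"claw": 85},
    {"delta_pos": [0.356,-0.411,0],"delta_rot": [0,0,0.026],"claw": 85},
    {"delta_pos": [0.356,-0.411,0],"delta_rot": [0,0,0.026],"claw": 85},
    {"delta_pos": [0.356,-0.411,0],"delta_rot": [0,0,0.026],"claw": 85},
    {"delta_pos": [0.356,-0.411,0],"delta_rot": [0,0,0.026],"claw": 85},
    {"delta_pos": [0.356,-0.411,0],"delta_rot": [0,0,0.026],"claw": 85},
    {"delta_pos": [0.356,-0.411,0],"delta_rot": [0,0,0.026],"claw": 85},
    {"delta_pos": [0.356,-0.411,0],"delta_rot": [0,0,0.026],"claw": 85},
    {"delta_pos": [0.356,-0.411,0],"delta_rot": [0,0,0.026],"claw": 85},
    {"delta_pos": [0.356,-0.411,0],"delta_rot": [0,0,0.026],"claw": 85},
    {"delta_pos": [0.356,-0.411,0],"delta_rot": [0,0,0.026],"claw": 85},
    {"delta_pos": [0.356,-0.411,0],"delta_rot": [0,0,0.026],"claw": 85},
    {"delta_pos": [0.356,-0.411,0],"delta_rot": [0,0,0.026],"claw": 85},
    {"delta_pos": [0.356,-0.411,0],"delta_rot": [0,0,0.026],"claw": 85},
    {"delta_pos": [0.356,-0.411,0],"delta_rot": [0,0,0.026],"claw": 85},
    {"delta_pos": [0.356,-0.411,0],"delta_rot": [0,0,0.026],"claw": 85},
    {"delta_pos": [0.356,-0.411,0],"delta_rot": [0,0,0.026],"claw": 85},
    {"delta_pos": [0.356,-0.411,0],"delta_rot": [0,0,0.026],"claw": 85},
  ],
)

```text
time: 1.65
eef_pos: [0.521, 0.244, 0.2551]
tcp_rot: [0.058, 0.705, -0.059, 0.704]
contact_force: [0.7, 0.2, 0.5]
opening: 0.995
```

Run:
```python
from h import *
im,c=grab("wrist");cv2.imwrite("pics/w1.png",im)
print(proj(c,(.522,.243,.12)))
```

```text
[255.34997493 187.22266455]
```

View pics/w1.png

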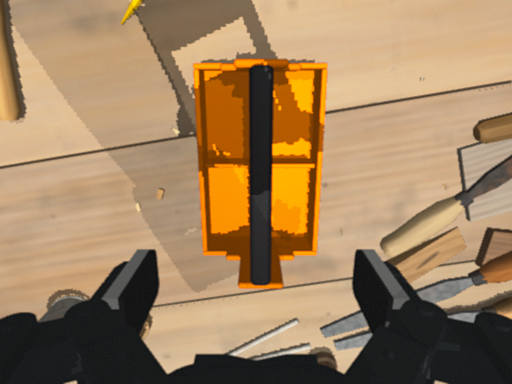

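The wrist view shows the tray with its bar running from about (261,66) to (260,284), nearly aligned with the gripper. I'll refine with a mask.

Run:
```python
from h import *
im=cv2.imread("pics/w1.png");c=ctrl.calibration("wrist")
m=np.zeros(im.shape[:2],bool);m[62:290,240:285]=im[62:290,240:285].max(2)<75
rows=[(np.where(m[r])[0].mean(),r,m[r].sum()) for r in range(64,286) if m[r].sum()>8]
print([tuple(np.round(rows[i],1)) for i in(0,50,100,150,200,-1)])
P=np.array([ray(c,(u,v),.12)[:2] for u,v,_ in rows])
f=cv2.fitLine(P[5:-5].astype(np.float32),cv2.DIST_HUBER,0,1e-5,1e-5).ravel()
print("ends",P[0],P[-1],"mid",(P[0]+P[-1])/2,"ang",np.degrees(np.arctan2(f[1],f[0])),f)
s=ctrl.get_state()
from scipy.spatial.transform import Rotation as R
M=R.from_quat(s["tcp_rot"]).as_matrix();print(s["eef_pos"],"jaw ang",np.degrees(np.arctan2(M[1,1],M[0,1])))
```

```text
[(np.float64(261.5), np.float64(66.0), np.float64(18.0)), (np.float64(260.5), np.float64(116.0), np.float64(24.0)), (np.float64(260.0), np.float64(166.0), np.float64(21.0)), (np.float64(259.5), np.float64(216.0), np.float64(20.0)), (np.float64(260.0), np.float64(266.0), np.float64(21.0)), (np.float64(260.5), np.float64(284.0), np.float64(10.0))]
ends [0.43429544 0.26210134] [0.60919383 0.23296701] mid [0.52174463 0.24753417] ang -9.405587 [ 0.98655623 -0.16342218  0.51134115  0.2486209 ]
[0.52103357 0.24405531 0.25517138] jaw ang 80.55143276771948
```

>>> play_rows(
  targets=[
    {"delta_pos": [0.001,0.0035,-0.03],"delta_rot": [0,0,0],"claw": 85},
    {"delta_pos": [0.001,0.0035,-0.06],"delta_rot": [0,0,0],"claw": 85},
    {"delta_pos": [0.001,0.0035,-0.09],"delta_rot": [0,0,0],"claw": 85},
    {"delta_pos": [0.001,0.0035,-0.12],"delta_rot": [0,0,0],"claw": 85},
    {"delta_pos": [0.001,0.0035,-0.14],"delta_rot": [0,0,0],"claw": 85},
    {"delta_pos": [0.001,0.0035,-0.14],"delta_rot": [0,0,0],"claw": 60},
    {"delta_pos": [0.001,0.0035,-0.14],"delta_rot": [0,0,0],"claw": 40},
    {"delta_pos": [0.001,0.0035,-0.14],"delta_rot": [0,0,0],"claw": 25},
    {"delta_pos": [0.001,0.0035,-0.14],"delta_rot": [0,0,0],"claw": 10},
    {"delta_pos": [0.001,0.0035,-0.14],"delta_rot": [0,0,0],"claw": 10},
    {"delta_pos": [0.001,0.0035,-0.14],"delta_rot": [0,0,0],"claw": 10},
    {"delta_pos": [0.001,0.0035,-0.14],"delta_rot": [0,0,0],"claw": 10},
    {"delta_pos": [0.001,0.0035,-0.14],"delta_rot": [0,0,0],"claw": 10},
    {"delta_pos": [0.001,0.0035,-0.14],"delta_rot": [0,0,0],"claw": 10},
  ],
  newtons=80,
)

```text
time: 2.87
eef_pos: [0.5232, 0.2476, 0.1174]
tcp_rot: [0.058, 0.704, -0.059, 0.705]
contact_force: [-2.1, -1.3, 7.0]
opening: 0.193
```

>>> play_rows(
  targets=[
    {"delta_pos": [0,0,0.01],"delta_rot": [0,0,0],"claw": 10},
    {"delta_pos": [0,0,0.03],"delta_rot": [0,0,0],"claw": 10},
    {"delta_pos": [0,0,0.06],"delta_rot": [0,0,0],"claw": 10},
    {"delta_pos": [0,0,0.09],"delta_rot": [0,0,0],"claw": 10},
    {"delta_pos": [0,0,0.12],"delta_rot": [0,0,0],"claw": 10},
    {"delta_pos": [0,0,0.15],"delta_rot": [0,0,0],"claw": 10},
    {"delta_pos": [0,0,0.18],"delta_rot": [0,0,0],"claw": 10},
    {"delta_pos": [0,0,0.2],"delta_rot": [0,0,0],"claw": 10},
    {"delta_pos": [0,0,0.2],"delta_rot": [0,0,0],"claw": 10},
    {"delta_pos": [0,0,0.2],"delta_rot": [0,0,0],"claw": 10},
  ],
)

```text
time: 3.7
eef_pos: [0.523, 0.2476, 0.3175]
tcp_rot: [0.058, 0.704, -0.058, 0.706]
contact_force: [1.1, 0.0, -6.2]
opening: 0.193
```

Run:
```python
from h import *
im,c=grab("wrist");cv2.imwrite("pics/w2.png",im)
im2,c2=grab("side");cv2.imwrite("pics/s2.png",im2)
cv2.imwrite("pics/ws2.png",cv2.resize(np.hstack([im,im2]),(800,300)))
```

```text
(no output)
```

View pics/ws2.png

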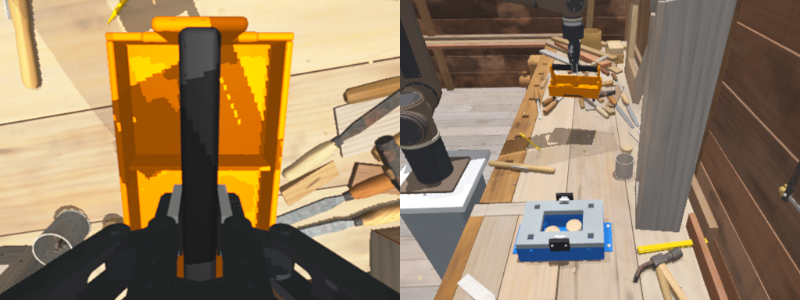

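Tray lifted and level in the side view; the deck's four sockets show there as small dark squares. Next I'll measure the sockets.

Run:
```python
from h import *
s=ctrl.get_state();print(s["contact_force"],s["wrist_torque"])
im=cv2.imread("pics/side0.png");im2=cv2.imread("pics/scene0.png")
a=cv2.resize(im[240:340,140:280],None,fx=5,fy=5,interpolation=cv2.INTER_NEAREST)
cv2.imwrite("pics/c1.png",a)
for n,C in(("side",(.496,-.304)),("scene",(.496,-.304))):
    c=ctrl.calibration(n);print(n,c["fx"])
    for sx in(-1,1):
        for sy in(-1,1):print(sx,sy,proj(c,(C[0]+sx*.078,C[1]+sy*.052,.078)).round(1))
```

```text
[-1.19423554 -0.86905799 -6.71333879] [-0.00406164  0.01169656 -0.00655278]
side 362.25824518517135
-1 -1 [166.9 304.8]
-1 1 [174.6 265.8]
1 -1 [244.3 302.3]
1 1 [244.1 263.7]
scene 399.7943062231456
-1 -1 [316.9 278. ]
-1 1 [280.6 259.8]
1 -1 [347.2 244.7]
1 1 [312.9 229.9]
```

View pics/c1.png

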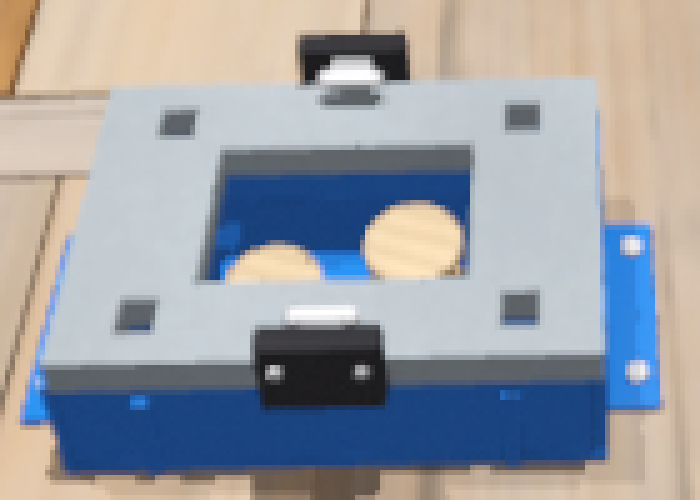

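The enlarged side view shows the sockets at crop (180,123), (522,117), (136,315) and (520,307). Their centroids come next.

Run:
```python
from h import *
im=cv2.imread("pics/side0.png").astype(float);c=ctrl.calibration("side")
P=[]
for u,v in((175.9,264.5),(244.3,263.3),(167.1,302.9),(243.9,301.3)):
    x0,y0=int(u)-6,int(v)-5
    g=im[y0:y0+11,x0:x0+14,2];w=np.clip(np.percentile(g,80)-15-g,0,None)
    yy,xx=np.mgrid[y0:y0+11,x0:x0+14];uv=((w*xx).sum()/w.sum(),(w*yy).sum()/w.sum())
    p=ray(c,uv,.078)[:2];P.append(p);print(np.round(uv,2),p.round(4))
P=np.array(P);print("centre",P.mean(0));print("spans",P[1]-P[0],P[3]-P[2],P[0]-P[2],P[1]-P[3])
d=(P[1]-P[0]+P[3]-P[2]);print("yaw x",np.degrees(np.arctan2(d[1],d[0])));d=P[0]-P[2]+P[1]-P[3];print("yaw y",np.degrees(np.arctan2(-d[0],d[1])))
```

```text
[175.2  264.32] [ 0.4187 -0.2476]
[244.06 262.9 ] [ 0.574  -0.2495]
[166.77 302.9 ] [ 0.417  -0.3513]
[243.58 301.43] [ 0.5726 -0.3539]
centre [ 0.495566   -0.30057847]
spans [ 0.15531077 -0.00192893] [ 0.15560332 -0.00255637] [0.00171539 0.10369103] [0.00142283 0.10431847]
yaw x -0.8264999744203418
yaw y -0.8643493988728048
```

>>> play_rows(
  targets=[
    {"delta_pos": [-0.002,-0.03,0],"delta_rot": [0,0,0.003],"claw": 10},
    {"delta_pos": [-0.003,-0.065,0],"delta_rot": [0,0,0.006],"claw": 10},
    {"delta_pos": [-0.005,-0.1,0],"delta_rot": [0,0,0.01],"claw": 10},
    {"delta_pos": [-0.007,-0.14,0],"delta_rot": [0,0,0.014],"claw": 10},
    {"delta_pos": [-0.009,-0.18,0],"delta_rot": [0,0,0.018],"claw": 10},
    {"delta_pos": [-0.011,-0.22,0],"delta_rot": [0,0,0.022],"claw": 10},
    {"delta_pos": [-0.013,-0.26,0],"delta_rot": [0,0,0.026],"claw": 10},
    {"delta_pos": [-0.015,-0.3,0],"delta_rot": [0,0,0.03],"claw": 10},
    {"delta_pos": [-0.017,-0.34,0],"delta_rot": [0,0,0.034],"claw": 10},
    {"delta_pos": [-0.019,-0.38,0],"delta_rot": [0,0,0.038],"claw": 10},
    {"delta_pos": [-0.021,-0.42,0],"delta_rot": [0,0,0.042],"claw": 10},
    {"delta_pos": [-0.023,-0.46,0],"delta_rot": [0,0,0.0475],"claw": 10},
    {"delta_pos": [-0.025,-0.5,-0.01],"delta_rot": [0,0,0.0475],"claw": 10},
    {"delta_pos": [-0.026,-0.53,-0.03],"delta_rot": [0,0,0.0475],"claw": 10},
    {"delta_pos": [-0.026,-0.545,-0.055],"delta_rot": [0,0,0.0475],"claw": 10},
    {"delta_pos": [-0.026,-0.548,-0.075],"delta_rot": [0,0,0.0475],"claw": 10},
    {"delta_pos": [-0.026,-0.548,-0.08],"delta_rot": [0,0,0.0475],"claw": 10},
    {"delta_pos": [-0.026,-0.548,-0.08],"delta_rot": [0,0,0.0475],"claw": 10},
    {"delta_pos": [-0.026,-0.548,-0.08],"delta_rot": [0,0,0.0475],"claw": 10},
  ],
)

```text
time: 5.38
eef_pos: [0.4955, -0.2998, 0.2329]
tcp_rot: [0.005, 0.709, -0.006, 0.705]
contact_force: [0.6, 0.0, -5.6]
opening: 0.199
```

Run:
```python
from h import *
s=ctrl.get_state();print(s["eef_pos"],s["contact_force"],s["wrist_torque"])
im,c=grab("side");cv2.imwrite("pics/s3.png",im)
cv2.imwrite("pics/c3.png",cv2.resize(im[170:330,130:290],None,fx=3.7,fy=3.7,interpolation=cv2.INTER_NEAREST))
```

```text
[ 0.49549342 -0.2998146   0.2328839 ] [ 0.56603428  0.04471124 -5.62903949] [-0.02137979 -0.04187371  0.00290265]
```

View pics/c3.png

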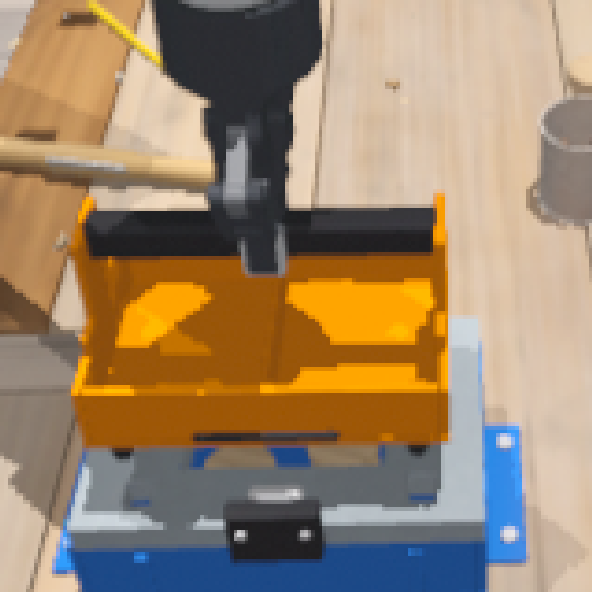

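The side view shows the tray over the deck, slightly left of centre, with the front lugs' lower ends at crop (122,458) and (418,455). I'll compute the tray centre from these.

Run:
```python
from h import *
im=cv2.imread("pics/s3.png");c=ctrl.calibration("side");k=im.max(2)
zu=.2329-.1034
for x0,x1 in((157,170),(237,250)):
    m=k[288:298,x0:x1]<50;ys,xs=np.nonzero(m)
    u=xs.mean()+x0;v=ys.max()+288+.5;print("lug px",u,v,"w",np.ptp(xs)+1,ray(c,(u,v),zu-.014)[:2].round(4))
# bar ends: middle of front face
for r in(230,234):
    pass
m=k[226:239,140:262]<60;cols=np.nonzero(m.sum(0)>=6)[0]+140;rows=np.nonzero(m[:,8:40].sum(1)>20)[0]+226
print("bar cols",cols.min(),cols.max(),"rows",rows)
for u in(cols.min()-.5,cols.max()+.5):
    print(ray(c,(u,rows.max()+.5),zu+.084)[:2].round(4))
```

```text
lug px 162.5 292.5 w 4 [ 0.415  -0.3548]
lug px 242.0 291.5 w 3 [ 0.5705 -0.3585]
bar cols 154 246 rows [230 231 232 233 234 235 236 237 238]
[ 0.405 -0.305]
[ 0.5821 -0.3121]
```

>>> play_rows(
  targets=[
    {"delta_pos": [0.002,-0.001,-0.01],"delta_rot": [0,0,0],"claw": 10},
    {"delta_pos": [0.002,-0.001,-0.02],"delta_rot": [0,0,0],"claw": 10},
    {"delta_pos": [0.002,-0.001,-0.028],"delta_rot": [0,0,0],"claw": 10},
    {"delta_pos": [0.002,-0.001,-0.032],"delta_rot": [0,0,0],"claw": 10},
    {"delta_pos": [0.002,-0.001,-0.032],"delta_rot": [0,0,0],"claw": 10},
    {"delta_pos": [0.002,-0.001,-0.032],"delta_rot": [0,0,0],"claw": 10},
  ],
)

```text
time: 5.93
eef_pos: [0.498, -0.3009, 0.202]
tcp_rot: [0.004, 0.708, -0.006, 0.706]
contact_force: [-0.6, 0.1, -5.4]
opening: 0.194
```

Run:
```python
from h import *
from scipy.spatial.transform import Rotation as R
s=ctrl.get_state();print(s["eef_pos"],s["contact_force"],s["wrist_torque"])
print(R.from_quat(s["tcp_rot"]).as_matrix().round(4))
im,c=grab("side");cv2.imwrite("pics/s4.png",im)
im2,_=grab("scene")
cv2.imwrite("pics/c4.png",np.hstack([cv2.resize(im[200:330,140:280],None,fx=3,fy=3,interpolation=cv2.INTER_NEAREST),cv2.resize(im2[190:320,255:380],None,fx=3,fy=3,interpolation=cv2.INTER_NEAREST)]))
```

```text
[ 0.49803631 -0.30092694  0.2020105 ] [-0.59563724  0.08074682 -5.43855624] [ 0.01099819 -0.03380446 -0.01413739]
[[-0.0033  0.0144  0.9999]
 [-0.0027  0.9999 -0.0144]
 [-1.     -0.0028 -0.0032]]
```

View pics/c4.png

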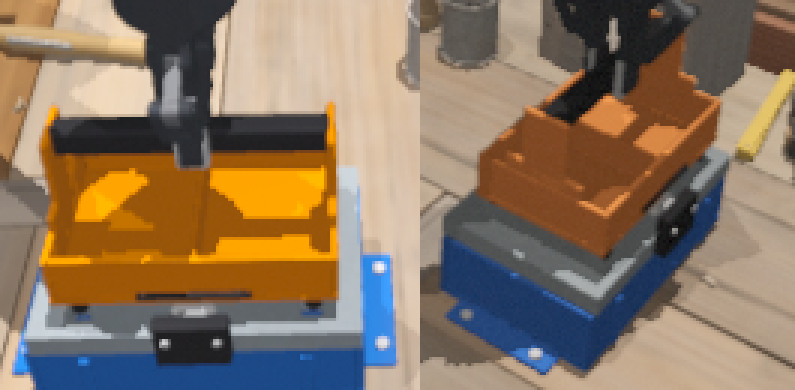

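The lugs hang a few millimetres above the front sockets, at about crop (80,310) and (313,308) in the side view, and look lined up. I'll descend slowly.

>>> play_rows(
  targets=[
    {"delta_pos": [0,0,-0.002],"delta_rot": [0,0,0],"claw": 10},
    {"delta_pos": [0,0,-0.004],"delta_rot": [0,0,0],"claw": 10},
    {"delta_pos": [0,0,-0.005],"delta_rot": [0,0,0],"claw": 10},
    {"delta_pos": [0,0,-0.006],"delta_rot": [0,0,0],"claw": 10},
    {"delta_pos": [0,0,-0.007],"delta_rot": [0,0,0],"claw": 10},
    {"delta_pos": [0,0,-0.007],"delta_rot": [0,0,0],"claw": 10},
    {"delta_pos": [0,0,-0.007],"delta_rot": [0,0,0],"claw": 10},
  ],
)

```text
time: 6.62
eef_pos: [0.499, -0.302, 0.1976]
tcp_rot: [0.003, 0.707, -0.007, 0.707]
contact_force: [-1.3, 1.1, 2.7]
opening: 0.197
```

>>> play_rows(
  targets=[
    {"delta_pos": [-0.0005,0.0005,-0.002],"delta_rot": [0,0,0],"claw": 10},
    {"delta_pos": [-0.001,0.001,-0.003],"delta_rot": [0,0,0],"claw": 10},
    {"delta_pos": [-0.001,0.0013,-0.003],"delta_rot": [0,0,0],"claw": 10},
    {"delta_pos": [-0.001,0.0013,-0.003],"delta_rot": [0,0,0],"claw": 10},
  ],
)

```text
time: 6.95
eef_pos: [0.4989, -0.3015, 0.1972]
tcp_rot: [0.002, 0.706, -0.008, 0.708]
contact_force: [-1.9, 2.6, 6.5]
opening: 0.194
```

Run:
```python
from h import *
from scipy.spatial.transform import Rotation as R
s=ctrl.get_state();print(s["eef_pos"],s["contact_force"],s["wrist_torque"])
print(R.from_quat(s["tcp_rot"]).as_matrix().round(4))
im,c=grab("side");cv2.imwrite("pics/s5.png",im);k=im.max(2)
cv2.imwrite("pics/c5.png",cv2.resize(im[200:330,140:280],None,fx=4,fy=4,interpolation=cv2.INTER_NEAREST))
```

```text
[ 0.49891321 -0.3015034   0.1971602 ] [-1.94199004  2.57742699  6.50560537] [-0.1162799   0.47262678 -0.11614451]
[[ 0.0026  0.0141  0.9999]
 [-0.0093  0.9999 -0.0141]
 [-1.     -0.0093  0.0027]]
```

View pics/c5.png

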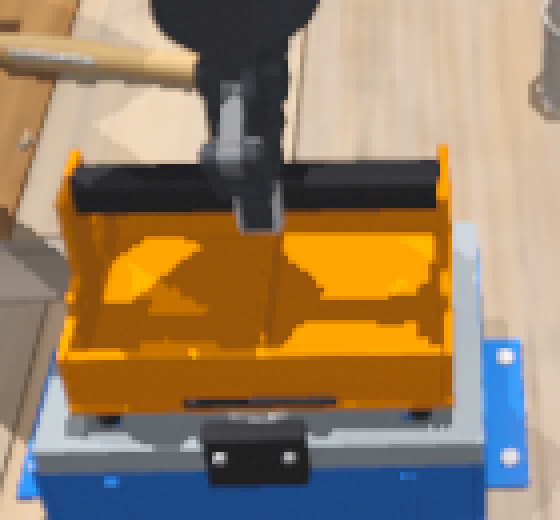

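The side view shows the lugs resting on the deck. Their tips, at about px (167,304) and (245,303), sit 1–2 mm to +x of the sockets, and the side force also points -x/+y. I'll nudge that way and level the tray.

>>> play_rows(
  targets=[
    {"delta_pos": [-0.001,0.001,-0.001],"delta_rot": [0,0,0],"claw": 10},
    {"delta_pos": [-0.002,0.0015,-0.001],"delta_rot": [0.002,0.001,0],"claw": 10},
    {"delta_pos": [-0.003,0.002,-0.002],"delta_rot": [0.003,0.001,0],"claw": 10},
    {"delta_pos": [-0.003,0.002,-0.003],"delta_rot": [0.003,0.001,0],"claw": 10},
    {"delta_pos": [-0.003,0.002,-0.003],"delta_rot": [0.003,0.001,0],"claw": 10},
    {"delta_pos": [-0.003,0.002,-0.003],"delta_rot": [0.003,0.001,0],"claw": 10},
  ],
)

```text
time: 7.5
eef_pos: [0.4978, -0.3011, 0.1972]
tcp_rot: [0.003, 0.705, -0.007, 0.709]
contact_force: [0.9, 0.4, 8.3]
opening: 0.195
```

```bash
cat > st.py <<'E'
from h import *
from scipy.spatial.transform import Rotation as R
s=ctrl.get_state();print(s["eef_pos"].round(4),s["contact_force"].round(2),s["wrist_torque"].round(3))
M=R.from_quat(s["tcp_rot"]).as_matrix();print("toolx",M[:,0].round(4),"yaw",np.degrees(np.arctan2(M[1,1],M[0,1]))-90)
E
python3 st.py
```

```text
[ 0.4978 -0.3011  0.1972] [0.89 0.35 8.35] [-0.631 -0.221  0.081]
toolx [ 0.0055 -0.0052 -1.    ] yaw -0.7773445068700511
```

>>> play_rows(
  targets=[
    {"delta_pos": [0,0.001,-0.001],"delta_rot": [0.001,0.001,0],"claw": 10},
    {"delta_pos": [-0.0005,0.002,-0.002],"delta_rot": [0.002,0.002,0],"claw": 10},
    {"delta_pos": [-0.001,0.003,-0.003],"delta_rot": [0.002,0.002,0],"claw": 10},
    {"delta_pos": [-0.001,0.003,-0.003],"delta_rot": [0.002,0.002,0],"claw": 10},
    {"delta_pos": [-0.001,0.003,-0.003],"delta_rot": [0.002,0.002,0],"claw": 10},
  ],
)

```text
time: 7.92
eef_pos: [0.4983, -0.3003, 0.197]
tcp_rot: [0.003, 0.706, -0.006, 0.709]
contact_force: [0.9, -1.2, 8.3]
opening: 0.198
```

```bash
python3 st.py
```

```text
[ 0.4983 -0.3003  0.197 ] [ 0.85 -1.22  8.25] [-1.175  0.013  0.053]
toolx [ 0.004  -0.0055 -1.    ] yaw -0.7332814179225835
```

Run:
```python
from h import *
im,c=grab("side");cv2.imwrite("pics/s6.png",im)
k=im.max(2)
print(k[298:308,160:175]);print(k[298:308,237:252])
cv2.imwrite("pics/c6.png",cv2.resize(im[285:320,150:260],None,fx=7,fy=7,interpolation=cv2.INTER_NEAREST))
for sx in(-1,1):
    r=np.radians(-.85);R=np.array([[np.cos(r),-np.sin(r)],[np.sin(r),np.cos(r)]])
    for dy in(0,-.005):
        q=np.array([.4956,-.3006])+R@np.array([sx*.078,-.052+dy]);print(sx,dy,proj(c,(*q,.078)).round(2))
```

```text
[[158 158 157 157 157 157 158 158 158 158 158 157 158 158 158]
 [157 157 157 157 157 157 158 157 157 157 158 158 157 157 158]
 [156 157 157 158 157 160 161 160 160 160 159 159 159 157 157]
 [152 153 185 192 192 180 177 177 177 177 176 176 163 156 156]
 [152 151 189 196 196 182 177 177 177 177 171 172 156 151 151]
 [146 138 136 135 131 127 127 127 126 126 115 123 126 126 126]
 [140 113 103  98  72  41  33  33  32  44  89 106 108 107 107]
 [140 113 101  96  84  63  39  32  32  80 104 108 107 106 107]
 [141 114 102  99  99  89  76  80  83 105 109 107 107 108 107]
 [141 114 104 103 105 102 102 107 109 110 107 106 108 108 106]]
[[158 158 157 158 158 158 158 158 158 158 158 160 161 155 158]
 [157 155 153 153 153 153 153 153 166 189 192 181 177 175 176]
 [157 154 152 153 153 152 152 152 167 192 197 182 177 178 177]
 [141 141 140 142 142 133 127 127 127 126 126 134 136 136 136]
 [105 106 103 105 109  77  42  33  32  33  40  96 104 105 105]
 [107 107 103 107 118 109  65  35  33  44  82 102 106 105 105]
 [106 107 104 111 123 125 102  77  72  90 105 106 106 105 106]
 [105 105 105 106 111 113 113 104 101 111 103 105 104 104 106]
 [106 105 105 106 106 105 106 106 105 155 162 163 163 163 164]
 [165 164 165 166 166 165 164 163 163 191 197 197 197 197 198]]
-1 0 [166.69 302.96]
-1 -0.005 [166.24 305.04]
1 0 [243.69 301.39]
1 -0.005 [243.67 303.45]
```

View pics/c6.png

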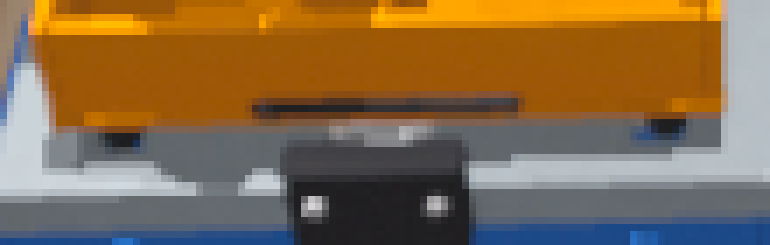

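The zoom shows blue tub visible beside both front lugs, at crop (140,143) and (640,136). The lugs overlap the sockets but sit about 1–2 mm to +x, so I'll move -x with light pressure.

>>> play_rows(
  targets=[
    {"delta_pos": [-0.001,0,-0.001],"delta_rot": [0,0,0],"claw": 10},
    {"delta_pos": [-0.002,0,-0.001],"delta_rot": [0,0,0],"claw": 10},
    {"delta_pos": [-0.003,0,-0.002],"delta_rot": [0,0,0],"claw": 10},
    {"delta_pos": [-0.0035,0,-0.003],"delta_rot": [0,0,0],"claw": 10},
    {"delta_pos": [-0.0035,0,-0.003],"delta_rot": [0,0,0],"claw": 10},
    {"delta_pos": [-0.0035,0,-0.003],"delta_rot": [0,0,0],"claw": 10},
  ],
)

```text
time: 8.47
eef_pos: [0.4971, -0.301, 0.1971]
tcp_rot: [0.001, 0.703, -0.007, 0.711]
contact_force: [2.6, 2.3, 10.6]
opening: 0.193
```

```bash
python3 st.py
```

```text
[ 0.4971 -0.301   0.1971] [ 2.56  2.27 10.58] [-0.307 -0.565  0.103]
toolx [ 0.0112 -0.0086 -0.9999] yaw -0.7187717139025693
```

>>> play_rows(
  targets=[
    {"delta_pos": [0,0,0.003],"delta_rot": [0,0,0],"claw": 10},
    {"delta_pos": [0,0.0005,0.006],"delta_rot": [0.0027,0.0036,0],"claw": 10},
    {"delta_pos": [0,0.0005,0.006],"delta_rot": [0.0027,0.0036,0],"claw": 10},
    {"delta_pos": [0,0.0005,0.006],"delta_rot": [0.0027,0.0036,0],"claw": 10},
    {"delta_pos": [0,0.0005,0.006],"delta_rot": [0.0027,0.0036,0],"claw": 10},
  ],
)

```text
time: 8.88
eef_pos: [0.496, -0.2996, 0.2007]
tcp_rot: [0.006, 0.708, -0.003, 0.706]
contact_force: [-0.1, 0.1, -5.8]
opening: 0.191
```

```bash
python3 st.py
python3 - <<'E'
from h import *
im,c=grab("side");cv2.imwrite("pics/s7.png",im);im2,c=grab("scene");cv2.imwrite("pics/n7.png",im2)
cv2.imwrite("pics/c7.png",np.vstack([cv2.resize(im[235:315,140:270],None,fx=5.5,fy=5.5,interpolation=cv2.INTER_NEAREST)]))
E
```

```text
[ 0.496  -0.2996  0.2007] [-0.12  0.1  -5.81] [-0.018  0.048 -0.04 ]
toolx [-0.0037  0.0032 -1.    ] yaw -0.731773332786247
```

View pics/c7.png

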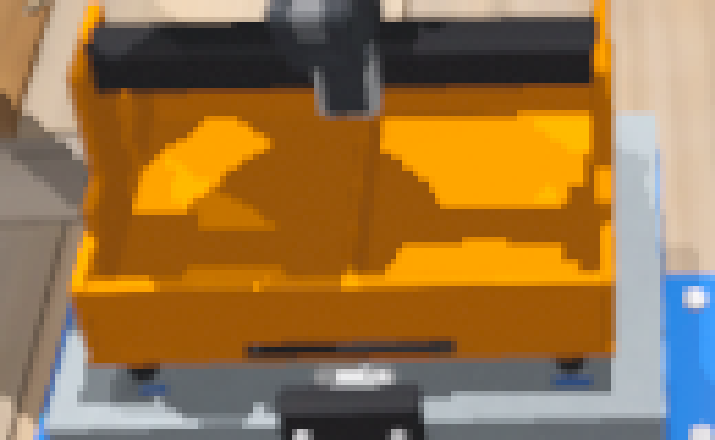

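In the hover view the lug tips at crop (145,372) and (570,365) stand directly over the blue seen through the sockets at (153,388) and (573,381), so x is now aligned. I'll lower straight down.

>>> play_rows(
  targets=[
    {"delta_pos": [0,-0.0005,-0.001],"delta_rot": [-0.0005,-0.0005,0],"claw": 10},
    {"delta_pos": [0,-0.0005,-0.002],"delta_rot": [-0.0005,-0.0005,0],"claw": 10},
    {"delta_pos": [0,-0.0005,-0.003],"delta_rot": [-0.0005,-0.0005,0],"claw": 10},
    {"delta_pos": [0,-0.0005,-0.004],"delta_rot": [-0.0005,-0.0005,0],"claw": 10},
    {"delta_pos": [0,-0.0005,-0.005],"delta_rot": [-0.0005,-0.0005,0],"claw": 10},
    {"delta_pos": [0,-0.0005,-0.006],"delta_rot": [-0.0005,-0.0005,0],"claw": 10},
    {"delta_pos": [0,-0.0005,-0.006],"delta_rot": [-0.0005,-0.0005,0],"claw": 10},
  ],
)

```text
time: 9.57
eef_pos: [0.4968, -0.3006, 0.1976]
tcp_rot: [0.004, 0.707, -0.005, 0.707]
contact_force: [-3.4, 2.7, 4.1]
opening: 0.199
```

```bash
python3 st.py
```

```text
[ 0.4968 -0.3006  0.1976] [-3.37  2.71  4.14] [ 0.323  0.743 -0.198]
toolx [-4.e-04 -2.e-04 -1.e+00] yaw -0.7364614050427605
```

>>> play_rows(
  targets=[
    {"delta_pos": [-0.001,0.0005,0],"delta_rot": [0,0,0],"claw": 10},
    {"delta_pos": [-0.002,0.001,0],"delta_rot": [0,0,0],"claw": 10},
    {"delta_pos": [-0.0025,0.0015,-0.0005],"delta_rot": [0,0,0],"claw": 10},
    {"delta_pos": [-0.0025,0.0015,-0.001],"delta_rot": [0,0,0],"claw": 10},
    {"delta_pos": [-0.0025,0.0015,-0.002],"delta_rot": [0,0,0],"claw": 10},
  ],
)

```text
time: 9.98
eef_pos: [0.4951, -0.2996, 0.1971]
tcp_rot: [0.004, 0.706, -0.005, 0.708]
contact_force: [-0.8, 3.5, 6.8]
opening: 0.193
```

```bash
python3 st.py
```

```text
[ 0.4951 -0.2996  0.1971] [-0.84  3.47  6.8 ] [ 0.006 -0.051  0.042]
toolx [ 0.0023 -0.0022 -1.    ] yaw -0.7281634494219134
```

>>> play_rows(
  targets=[
    {"delta_pos": [0,0.001,-0.001],"delta_rot": [0,0,0],"claw": 10},
    {"delta_pos": [0,0.002,-0.001],"delta_rot": [0,0,0],"claw": 10},
    {"delta_pos": [0,0.003,-0.002],"delta_rot": [0,0,0],"claw": 10},
    {"delta_pos": [0,0.003,-0.002],"delta_rot": [0,0,0],"claw": 10},
    {"delta_pos": [0,0.003,-0.002],"delta_rot": [0,0,0],"claw": 10},
  ],
)

```text
time: 10.4
eef_pos: [0.4944, -0.2961, 0.1932]
tcp_rot: [0.004, 0.707, -0.005, 0.707]
contact_force: [0.4, -0.3, -6.1]
opening: 0.195
```

```bash
python3 st.py
```

```text
[ 0.4944 -0.2961  0.1932] [ 0.43 -0.28 -6.07] [-0.07  -0.058 -0.022]
toolx [ 1.e-04 -4.e-04 -1.e+00] yaw -0.73583701312063
```

The tray dropped to 4 mm below the deck-contact height with no contact force left, so the lugs are in the sockets. Now I'll press gently through the catches.

>>> play_rows(
  targets=[
    {"delta_pos": [0,0,-0.001],"delta_rot": [0,0,0],"claw": 10},
    {"delta_pos": [0,0,-0.002],"delta_rot": [0,0,0],"claw": 10},
    {"delta_pos": [0,0,-0.003],"delta_rot": [0,0,0],"claw": 10},
    {"delta_pos": [0,0,-0.003],"delta_rot": [0,0,0],"claw": 10},
    {"delta_pos": [0,0,-0.003],"delta_rot": [0,0,0],"claw": 10},
  ],
)

```text
time: 10.82
eef_pos: [0.4946, -0.2965, 0.1912]
tcp_rot: [0.004, 0.707, -0.005, 0.707]
contact_force: [-1.1, -0.1, 2.0]
opening: 0.195
```

```bash
python3 st.py
```

```text
[ 0.4946 -0.2965  0.1912] [-1.1  -0.05  1.98] [-0.068  0.277 -0.08 ]
toolx [ 7.0e-04 -1.5e-03 -1.0e+00] yaw -0.7386630953861868
```

>>> play_rows(
  targets=[
    {"delta_pos": [-0.0005,0.0005,-0.002],"delta_rot": [0,0,0],"claw": 10},
    {"delta_pos": [-0.0005,0.0005,-0.003],"delta_rot": [0,0,0],"claw": 10},
    {"delta_pos": [-0.0005,0.0005,-0.004],"delta_rot": [0,0,0],"claw": 10},
    {"delta_pos": [-0.0005,0.0005,-0.005],"delta_rot": [0,0,0],"claw": 10},
    {"delta_pos": [-0.0005,0.0005,-0.005],"delta_rot": [0,0,0],"claw": 10},
  ],
)

```text
time: 11.23
eef_pos: [0.4951, -0.2966, 0.1894]
tcp_rot: [0.003, 0.706, -0.006, 0.708]
contact_force: [-1.5, 1.3, 9.9]
opening: 0.198
```

```bash
python3 st.py
```

```text
[ 0.4951 -0.2966  0.1894] [-1.54  1.26  9.86] [ 0.299  0.633 -0.048]
toolx [ 0.0031 -0.0036 -1.    ] yaw -0.7166075478862837
```

>>> play_rows(
  targets=[
    {"delta_pos": [-0.001,0.0005,-0.005],"delta_rot": [0.001,0.001,0],"claw": 10},
    {"delta_pos": [-0.001,0.0005,-0.006],"delta_rot": [0.001,0.001,0],"claw": 10},
    {"delta_pos": [-0.001,0.0005,-0.007],"delta_rot": [0.001,0.001,0],"claw": 10},
    {"delta_pos": [-0.001,0.0005,-0.007],"delta_rot": [0.001,0.001,0],"claw": 10},
    {"delta_pos": [-0.001,0.0005,-0.007],"delta_rot": [0.001,0.001,0],"claw": 10},
  ],
)

```text
time: 11.65
eef_pos: [0.4944, -0.2962, 0.1815]
tcp_rot: [0.004, 0.707, -0.005, 0.708]
contact_force: [3.3, -2.3, -4.8]
opening: 0.196
```

```bash
python3 st.py
```

```text
[ 0.4944 -0.2962  0.1815] [ 3.3  -2.31 -4.81] [-0.376 -0.618 -0.07 ]
toolx [ 1.3e-03 -9.0e-04 -1.0e+00] yaw -0.7449550480138072
```

The tray snapped past the catches. One gentle push to confirm the bottom.

>>> play_rows(
  targets=[
    {"delta_pos": [0,0,-0.002],"delta_rot": [0,0,0],"claw": 10},
    {"delta_pos": [0,0,-0.004],"delta_rot": [0,0,0],"claw": 10},
    {"delta_pos": [0,0,-0.004],"delta_rot": [0,0,0],"claw": 10},
    {"delta_pos": [0,0,-0.004],"delta_rot": [0,0,0],"claw": 10},
  ],
)

```text
time: 11.98
eef_pos: [0.4944, -0.2963, 0.1814]
tcp_rot: [0.004, 0.707, -0.005, 0.707]
contact_force: [-6.0, 3.4, 14.1]
opening: 0.196
```

```bash
python3 st.py
```

```text
[ 0.4944 -0.2963  0.1814] [-6.02  3.39 14.13] [ 0.713  0.808 -0.055]
toolx [ 3.e-04 -4.e-04 -1.e+00] yaw -0.7459656084082695
```

Firmly bottomed: 20 N gave no travel. Next I'll relax, open and rise straight up.

>>> play_rows(
  targets=[
    {"delta_pos": [0,0,0],"delta_rot": [0,0,0],"claw": 10},
    {"delta_pos": [0,0,0],"delta_rot": [0,0,0],"claw": 50},
    {"delta_pos": [0,0,0],"delta_rot": [0,0,0],"claw": 70},
    {"delta_pos": [0,0,0],"delta_rot": [0,0,0],"claw": 70},
    {"delta_pos": [0,0,0],"delta_rot": [0,0,0],"claw": 70},
    {"delta_pos": [0,0,0],"delta_rot": [0,0,0],"claw": 70},
    {"delta_pos": [0,0,0],"delta_rot": [0,0,0],"claw": 70},
    {"delta_pos": [0,0,0.02],"delta_rot": [0,0,0],"claw": 70},
    {"delta_pos": [0,0,0.05],"delta_rot": [0,0,0],"claw": 70},
    {"delta_pos": [0,0,0.09],"delta_rot": [0,0,0],"claw": 70},
    {"delta_pos": [0,0,0.13],"delta_rot": [0,0,0],"claw": 70},
    {"delta_pos": [0,0,0.15],"delta_rot": [0,0,0],"claw": 70},
    {"delta_pos": [0,0,0.15],"delta_rot": [0,0,0],"claw": 70},
    {"delta_pos": [0,0,0.15],"delta_rot": [0,0,0],"claw": 70},
  ],
)

```text
time: 13.15
eef_pos: [0.4949, -0.2967, 0.3334]
tcp_rot: [0.004, 0.706, -0.006, 0.708]
contact_force: [1.8, 1.2, -1.1]
opening: 0.818
```

```bash
python3 st.py
python3 - <<'E'
from h import *
im,c=grab("side");im2,c=grab("scene")
a=im[190:340,130:310];b=im2[150:330,235:385]
cv2.imwrite("pics/c8.png",np.hstack([cv2.resize(a,(430,358)),cv2.resize(b,(298,358))]))
E
```

```text
[ 0.4949 -0.2967  0.3334] [ 1.78  1.16 -1.15] [0.04  0.042 0.039]
toolx [ 0.0032 -0.003  -1.    ] yaw -0.7403638607848961
```

View pics/c8.png

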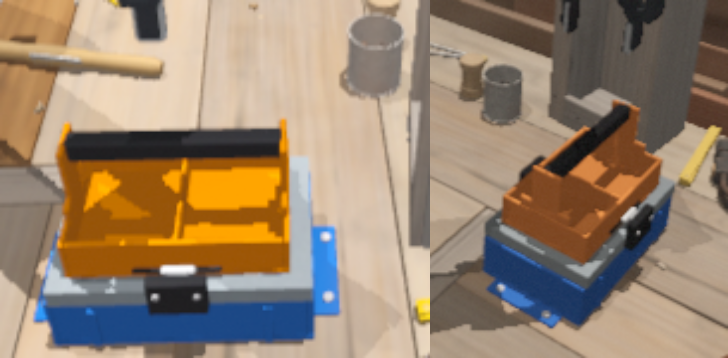

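The tray sits flush on the deck under both catches, the tin and spool are standing, and the gripper is clear.

```bash
python3 -c "
from plant import ctrl
print(ctrl.sign_off())"
```

```text
the job is handed in; nothing more can be done
None
```

The orange tray is home on the blue tray's deck, lugs in the sockets and past the spring catches. I let go and handed the job in at about 13 s of the 72 s allowed; the sign-off gave no verdict.

- **Finding the sockets:** the tray first rested on the deck beside the sockets. I felt for them with light contact, about 15 N at most, until it dropped in.
- **Snapping home:** the tray rested on the catches, then snapped past them at roughly 16 N or more including its weight. A last push of about 20 N moved it only 0.1 mm, so it was at the bottom.
- **Last pictures:** the tray sits flush and parallel under both catches, and the tin and spool stand where they were. The gripper is about 15 cm above the tray with no contact force beyond noise.
- **Camera disagreement:** my socket measurement from the side camera was about 4 mm off across the deck (y) from where the lugs actually dropped in. The contact search made up for it.
- **Height offset:** the tool height at deck contact read about 2 mm higher than I expected from the grasp. At home it matched the grasp value exactly (0.1814 m).
- **Not measured:** I did not work out the tray's final position in the tub's frame beyond these checks.

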